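Match the lids to the storage jars

TASK

Close the four stoneware storage jars: take each lid from the wooden ware board and put it on the jar it was made for - large round, small round, square and oblong - turned to line up with the jar and fully seated in its mouth. Set every lid down on its jar without dropping it. Keep the jars standing where they are and leave the pail and the plaster mould alone.

Things in the scene. Friction and masses are not known exactly. Their poses are not given: they have to be found in the camera images.
- lid_large_grip (a point): Lid of the large round jar, brown stoneware, 200 g: disc 100 mm across, 8 mm thick; round knob, 26 mm across, 36 mm high on top; below, a 12 mm deep tapered flange, 6 (at its foot 10) mm smaller all round than the mouth. Stands upright on an 18 mm thick pale wooden board. Point: grip in mid handle, on the axis, 24 mm over the plate, 44 mm over the flange's foot; 32 mm over the rim when seated. Yaw free.
- lid_small_grip (a point): Lid of the small round jar, brown stoneware, 100 g: disc 72 mm across, 8 mm thick; round knob, 26 mm across, 36 mm high on top; below, a 12 mm deep tapered flange, 6 (at its foot 10) mm smaller all round than the mouth. Stands upright on an 18 mm thick pale wooden board. Point: grip in mid handle, on the axis, 24 mm over the plate, 44 mm over the flange's foot; 32 mm over the rim when seated. Yaw free.
- lid_square_grip (a point): Lid of the square jar, brown stoneware, 200 g: plate 88 x 88 mm, rounded corners, 8 mm thick; upright bar handle, 16 mm (x) by 46 mm (y), 36 mm high on top; below, a 12 mm deep tapered flange, 6 (at its foot 10) mm smaller all round than the mouth. Stands upright on an 18 mm thick pale wooden board. Point: grip in mid handle, on the axis, 24 mm over the plate, 44 mm over the flange's foot; 32 mm over the rim when seated. Fits in any quarter turn.
- lid_oblong_grip (a point): Lid of the oblong jar, brown stoneware, 200 g: plate 76 (x) by 130 mm (y), rounded corners, 8 mm thick; upright bar handle, 16 mm (x) by 46 mm (y), 36 mm high on top; below, a 12 mm deep tapered flange, 6 (at its foot 10) mm smaller all round than the mouth. Stands upright on an 18 mm thick pale wooden board. Point: grip in mid handle, on the axis, 24 mm over the plate, 44 mm over the flange's foot; 32 mm over the rim when seated. Fits either way round.
- jar_large_mouth (a point): Open large round jar, loose, standing upright on the table, unglazed brown stoneware, about 750 g: 100 mm across outside, 115 mm tall, mouth 84 mm across, straight sides. This point is the centre of the mouth, level with the rim. z is up.
- jar_small_mouth (a point): Open small round jar, loose, standing upright on the table, unglazed brown stoneware, about 400 g: 72 mm across outside, 85 mm tall, mouth 58 mm across, straight sides. This point is the centre of the mouth, level with the rim. z is up.
- jar_square_mouth (a point): Open square jar, loose, standing upright on the table, unglazed brown stoneware, about 750 g: 88 x 88 mm outside, 100 mm tall, mouth 72 x 72 mm, corners rounded, straight sides. This point is the centre of the mouth, level with the rim. z is up. Its x and y run along the sides, as those of its lid do.
- jar_oblong_mouth (a point): Open oblong jar, loose, standing upright on the table, unglazed brown stoneware, about 650 g: 76 mm along x and 130 mm along y outside, 72 mm tall, mouth 60 x 114 mm, corners rounded, straight sides. This point is the centre of the mouth, level with the rim. z is up. Its x and y run along the sides, as those of its lid do.
- pail: Bystander: small turquoise plastic pail, 150 mm across the rim, 125 mm tall, loose, at one side of the jars. Origin: centre of its underside. Leave it alone.
- mould: Bystander: round white plaster mould with a black rubber band, 140 mm across, 70 mm tall, hollow, loose, at the other side of the jars. Origin: centre of its underside. Leave it alone.
Mind the look-alikes: they are no part of the job. Leave any blue look-alike of the part that bears jar_small_mouth alone. Leave any blue look-alike of the part that bears jar_large_mouth alone.

How it is judged:
By the outcome, as a careful person would: the job done as asked, in the order asked, and still so for the second after the job is handed in, with the robot touching nothing.
It also fails if it takes over 99 s, if anything falls off the work surface, if the arm or the gripper's body presses on something with over 40 N, if the wrist force passes 120 N, or if a joint passes its speed limit or range.

ROBOT

A 6-joint arm with a two-finger parallel gripper is mounted at the origin on the work surface. World frame = base frame: x ahead of the robot, y to its left, z up, the work surface at z = 0. Lengths are in mm, angles in rad, forces in N, time in s.
With the tool pointing down it reaches from about 400 to 825 mm from the base axis. Payload 7 kg.
Tool frame: the origin (TCP) lies at the very end of the fingers, on their centre line; the grasp point (between the pads) lies 19 mm behind it; x points along the fingers, z is the direction in which the jaws open and shut, and the axes are right-handed (so a half turn about x gives the same grasp; the last joint's range is limited). The gripper opens to 85 mm and grips with 20 to 120 N. Pads are 22 mm wide; open, the fingers measure 114 mm over their backs; the gripper's body (76 mm by 85 mm) begins 54 mm behind the grasp point. The pads swing forward as they close: fully open they stand 13 mm farther back than shut.
Start: joints at [-1.039, 0.359, 0.012, 0, -1.224, -0.288], TCP at [162.914, -655.022, 231.302] pointing down, gripper open.
Joint ranges: [-3.07, 3.07], [-1.43, 2.12], [-1.02, 1.25], [-3.03, 1.67], [-3.05, -0], [-3.03, 3.03]. Speed limits (rad/s): [2.39, 2.39, 3.01, 3.14, 3.14, 3.14].

INTERFACE

Orientations are given as [roll, pitch, yaw] about the fixed x, y, z axes, in that order (R = Rz(yaw) Ry(pitch) Rx(roll)).
In Python, from station import get_obs, camera, hand_in, spot_in, outline_of, tip_of gives the robot as it stands.
- The arm moves only by the tool jog_arm, never from a script. Its argument "series" is text: rows parted by semicolons, each of 7 numbers parted by spaces: the shift along the tool's x, y, z in cm, then the turn, a rotation vector about the tool's x, y, z in degrees, then the finger opening in cm, from 0 to 8.54. A call has 1 to 8 rows; each row is the pose to reach, as a shift and turn from the pose commanded when the call began, along the tool's axes at that moment; what a row does not reach only later rows make up. A row lasts 1/10 s, in which the tool goes at most 50 mm and 8.59 degrees, less where a joint would pass 70% of its speed; a pose out of reach is approached as far as the arm can. A call with a gripper value outside its range is refused whole. The fingers move at their own pace and stop on an object; "force" is the grip in N (left out, the last holds). Time passes only in rows, so rows that repeat a pose let the fingers close. It gives the time, the measured TCP pose, the force and the opening at its end, in the units of the state.
- get_obs(): the state, without advancing time (a new reading comes with each control period).
- camera(name): name is "side" or "top" or "wrist"; returns a dict with "img" (420x560x3 uint8, red, green, blue), "fx", "fy", "cx", "cy" (pixels), "R" (3x3) and "t" (3): a world point X has camera coordinates R X + t; the wrist camera has in their place "mount" (4x4, takes a point from camera to tool coordinates, whose origin is the TCP and whose axes are the tool frame's). Camera axes: x right, y down, z forward; pixel columns grow to the right and rows downward; lengths in mm; the calibration is good to about 2 mm. A picture is of the moment at which its call begins: read the wrist's pose just before it. There is no depth.
- hand_in(): hands the job in, once; it reports no verdict.
Trained networks look in the newest picture that a camera, given by its name, has taken for a name from the list of things; names that differ only in an ending like _2 or _b are one class to them, and where a whole thing is asked for, a point or a joint stands for the part that bears it (a point fixed in the world has none). Each returns a list of dicts, best first, with "conf" (0 to 1); they miss things now and then, are a little off and sometimes report something else, mostly with a low value. They report only what shows in the picture. A call takes as long as a camera call. They do not tell look-alikes from the thing itself.
- spot_in(camera, target): "location" ([column, row] in pixels, amid what is visible of it).
- outline_of(camera, target): "pixels" (420x560 bool, what is visible of it) and "location" ([column, row] in pixels, amid what is visible of it).
- tip_of(camera, target): "location" ([column, row] in pixels: a listed point, or the origin of a listed thing).
The state is a dict: "t": time; "joint_positions": joint angles; "joint_velocities": joint speeds; "joint_torque": joint torques, N m; "ee_pos": TCP position; "ee_rot": TCP orientation; "ft_force": force on the tool from outside, world axes, zero at the start; "wrist_torque": the same for the moment, N m; "grip_width": opening from 0.0 (shut) to 1.0 (fully open).
Only numpy, scipy, OpenCV 4.12 (cv2) and the standard library are available. Lean on these libraries where they do the work, as an engineer would, in place of code of your own. Each camera call takes 0.05 s, during which the arm holds its last target. There are 200 camera calls.

## Working session

There is one attempt and no reset: what is moved stays moved. The work goes in short steps, Python scripts to look and compute and a tool call to move; the robot and the scene stay as the last step left them, time stands still between calls to the robot, and variables do not carry over. Pictures are saved under pics/ and viewed, about 12 in all and at most 16, crops included, and the job is handed in when it is done.

Besides the shell and the picture viewer there is one more tool, called after ">>>" as name(argument=value, ...), one argument or row to a line, values as JSON. jog_arm: Moves the arm, as the interface text tells. Its arguments: {"type":"object","properties":{"series":{"type":"string"},"force":{"type":"number"}},"required":["series"]}

```bash
ls; mkdir -p pics; python3 - <<'E'
from station import *
import cv2,numpy as np
o=get_obs();print(o['ee_pos'],o['ee_rot'],o['grip_width'],o['t'])
for c in ['top','side']:
    d=camera(c);cv2.imwrite(f'pics/{c}0.png',d['img'][:,:,::-1])
    print(c,d['fx'],d['cx'],d['cy'],np.round(d['R'],3).tolist(),np.round(d['t'],1))
    for n in ['lid_large_grip','lid_small_grip','lid_square_grip','lid_oblong_grip','jar_large_mouth','jar_small_mouth','jar_square_mouth','jar_oblong_mouth']:
        print(n,[(np.round(r['location']).tolist(),round(r['conf'],2)) for r in tip_of(c,n)][:3])
E
```

```text
pics
[ 162.80025462 -654.56793059  230.35168971] [0.08201864 1.56910651 1.89652085] 0.9993997395534119 0.0
top 386.83536771088137 283.63700838362274 211.4710395329644 [[-0.027, -0.999, -0.017], [-0.981, 0.03, -0.192], [0.193, 0.011, -0.981]] [  19.2  638.2 1227.8]
lid_large_grip [([210.0, 273.0], 0.71)]
lid_small_grip [([374.0, 263.0], 0.73)]
lid_square_grip [([272.0, 271.0], 0.69)]
lid_oblong_grip []
jar_large_mouth [([369.0, 208.0], 0.9), ([330.0, 150.0], 0.56)]
jar_small_mouth [([280.0, 176.0], 0.94), ([253.0, 211.0], 0.76)]
jar_square_mouth [([315.0, 205.0], 0.77), ([368.0, 206.0], 0.39)]
jar_oblong_mouth [([199.0, 213.0], 0.91)]
side 393.73399995794375 281.7535417162787 211.89461171428385 [[-0.976, -0.216, 0.013], [-0.177, 0.763, -0.622], [0.124, -0.609, -0.783]] [ 608.6  186.9 1111.3]
lid_large_grip [([331.0, 314.0], 0.86)]
lid_small_grip [([350.0, 168.0], 0.86)]
lid_square_grip [([341.0, 252.0], 0.69)]
lid_oblong_grip [([346.0, 203.0], 0.89)]
jar_large_mouth [([296.0, 144.0], 0.79), ([226.0, 158.0], 0.77)]
jar_small_mouth [([242.0, 216.0], 0.93), ([266.0, 245.0], 0.73)]
jar_square_mouth [([280.0, 194.0], 0.85), ([236.0, 408.0], 0.22)]
jar_oblong_mouth [([249.0, 309.0], 0.84)]
```

View pics/top0.png

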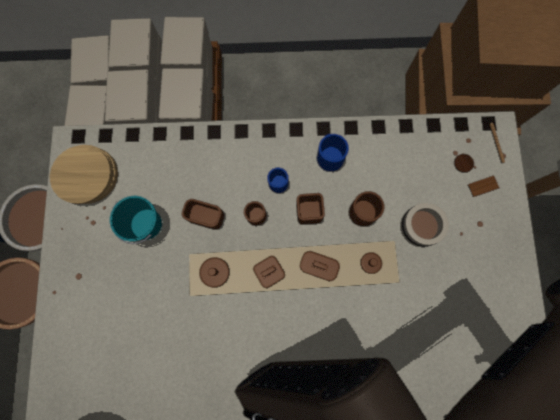

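View pics/side0.png

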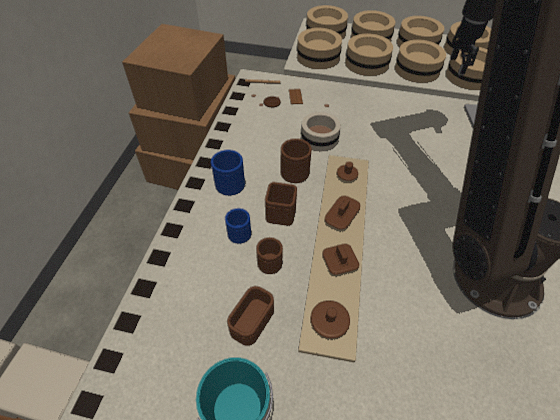

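The top view shows the brown jars at about row 210: oblong (205), small (256), square (311) and large (367). The lids are on the board at about row 268: large (213), square (268), oblong (320) and small (371). The blue decoys are at (279,180) and (333,152), so the top hits tip_of gives for the small jar and for side large jar need checking. I'll fit model silhouettes to the outlines.

```bash
cat > h.py <<'E'
import numpy as np,cv2,json
from scipy.optimize import minimize
from scipy.spatial.transform import Rotation as Ro
from station import *
def circ(d,z): a=np.linspace(0,2*np.pi,40,endpoint=False); return np.c_[d/2*np.cos(a),d/2*np.sin(a),0*a+z]
def rect(w,h,z,r=8):
    c=circ(2*r,0)[:,:2]; return np.vstack([np.c_[c+[sx*(w/2-r),sy*(h/2-r)],np.full(len(c),z)] for sx in(1,-1) for sy in(1,-1)])
def ext(f,*z): return np.vstack([f(q) for q in z])
LZ=[30,38]; HZ=[38,74]
knob=ext(lambda z:circ(26,z),*HZ); bar=ext(lambda z:rect(16,46,z,3),*HZ)
M={'lid_large':[ext(lambda z:circ(100,z),*LZ),knob],'lid_small':[ext(lambda z:circ(72,z),*LZ),knob],
'lid_square':[ext(lambda z:rect(88,88,z),*LZ),bar],'lid_oblong':[ext(lambda z:rect(76,130,z),*LZ),bar],
'jar_large':[ext(lambda z:circ(100,z),0,115)],'jar_small':[ext(lambda z:circ(72,z),0,85)],
'jar_square':[ext(lambda z:rect(88,88,z),0,100)],'jar_oblong':[ext(lambda z:rect(76,130,z,15),0,72)]}
GZ={'lid':62,'jar_large':115,'jar_small':85,'jar_square':100,'jar_oblong':72}
NM=lambda k:k+('_grip' if k[0]=='l' else '_mouth')
def pose(): o=get_obs(); return o,np.array(o['ee_pos']),Ro.from_euler('xyz',o['ee_rot']).as_matrix()
def cam(c):
    o,p,R=pose(); d=camera(c)
    if 'mount' in d:
        m=np.array(d['mount']); Rw=R@m[:3,:3]; tw=R@m[:3,3]+p; d['R']=Rw.T; d['t']=-Rw.T@tw
    return d
def proj(d,X): 
    q=X@np.array(d['R']).T+d['t']; return np.c_[d['fx']*q[:,0]/q[:,2]+d['cx'],d['fy']*q[:,1]/q[:,2]+d['cy']]
def at_z(d,uv,z):
    R=np.array(d['R']);C=-R.T@d['t'];r=R.T@np.array([(uv[0]-d['cx'])/d['fx'],(uv[1]-d['cy'])/d['fy'],1]);return C+r*(z-C[2])/r[2]
def sil(d,k,s):
    c,n=np.cos(s[2]),np.sin(s[2]);Rz=np.array([[c,-n,0],[n,c,0],[0,0,1]]);im=np.zeros((420,560),np.float32)
    for P in M[k]:
        u=proj(d,P@Rz.T+[s[0],s[1],0]).astype(np.float32)
        cv2.fillConvexPoly(im,np.round(cv2.convexHull(u)*16).astype(np.int32),1.0,cv2.LINE_8,4)
    return cv2.GaussianBlur(im,(0,0),1)
def fit(k,obs,s0,yaws):
    """obs: list of (cam,mask)"""
    tg=[cv2.GaussianBlur(m.astype(np.float32),(0,0),1) for _,m in obs]
    f=lambda s:sum(np.abs(sil(d,k,s)-t).sum()/t.sum() for (d,_),t in zip(obs,tg))
    best=min((minimize(f,[*s0,y],method='Nelder-Mead',options=dict(initial_simplex=[[s0[0],s0[1],y],[s0[0]+8,s0[1],y],[s0[0],s0[1]+8,y],[s0[0],s0[1],y+.15]],maxiter=150)) for y in yaws),key=lambda r:r.fun)
    return best.x,best.fun
def plan(x,y,z,jaw=None):
    """shift (cm) and turn (deg) in tool axes to reach TCP x,y,z with jaw direction at angle jaw (mod pi), pointing down"""
    o,p,R=pose(); print('at',np.round(p,1),'jawdeg',round(np.degrees(np.arctan2(R[1,2],R[0,2])),1),'q6',round(o['joint_positions'][5],2),'t',round(o['t'],2),'grip',round(o['grip_width'],3),'F',np.round(o['ft_force'],1))
    print('shift',np.round(R.T@(np.array([x,y,z])-p)/10,2),end=' ')
    if jaw is not None:
        for j in (jaw,jaw+np.pi):
            zt=np.array([np.cos(j),np.sin(j),0]);xt=np.array([0,0,-1.]);T=np.c_[xt,np.cross(zt,xt),zt]
            print('turn',np.round(Ro.from_matrix(R.T@T).as_rotvec(degrees=True),1),end=' ')
    print()
E
python3 - <<'E'
from h import *
D={c:cam(c) for c in('top','side')}
G={'lid_large':(213,271),'lid_square':(268,270),'lid_oblong':(320,264),'lid_small':(371,263),'jar_oblong':(203,213),'jar_small':(256,212),'jar_square':(311,206),'jar_large':(367,208)}
out={}
for k,uv in G.items():
    z=GZ.get(k,62 if k[0]=='l' else 0); w=at_z(D['top'],uv,z*.7)[:2]; obs=[]
    for c in D:
        pc=proj(D[c],np.array([[*w,z*.5]]))[0]
        r=[(np.hypot(*(np.array(e['location'])-pc)),e) for e in outline_of(c,NM(k))]
        r=[e for d_,e in r if d_<15]
        if r: obs.append((D[c],r[0]['pixels']))
        else: print('miss',c,k)
    yaws=[0] if ('large' in k or 'small' in k) else np.radians([-60,-30,0,30,60,90])
    s,fv=fit(k,obs,w,yaws); each=[np.round(fit(k,[ob],s[:2],[s[2]])[0],2).tolist() for ob in obs]
    out[k]=s.tolist(); print(k,np.round(s[:2],1),'yaw',round(np.degrees(s[2]),1),'err',round(fv,2),each,'r',round(np.hypot(*s[:2])))
json.dump(out,open('est.json','w'))
plan(560,0,300,np.pi/2)
E
```

```text
lid_large [447.3 240.2] yaw 1.6 err 0.12 [[446.98, 240.63, 0.1], [447.61, 239.54, 0.08]] r 508
miss side lid_square
lid_square [443.9  56.9] yaw 25.7 err 0.07 [[443.94, 56.88, 0.45]] r 448
lid_oblong [ 458.4 -112.3] yaw -19.4 err 0.35 [[458.3, -112.39, -0.34], [458.37, -112.33, -0.34]] r 472
lid_small [ 464.6 -284.6] yaw 0.1 err 0.24 [[464.1, -284.12, 0.04], [465.54, -288.96, 0.1]] r 545
jar_oblong [641.7 274.8] yaw -20.8 err 0.23 [[641.67, 274.88, -0.36], [642.67, 273.24, -0.26]] r 698
miss top jar_small
jar_small [637.2  98.1] yaw -9.7 err 0.08 [[637.18, 98.05, -0.17]] r 645
jar_square [647.9 -85.6] yaw -82.4 err 0.29 [[647.43, -84.51, -1.61], [648.08, -90.87, -1.42]] r 654
jar_large [ 640.3 -271.8] yaw 2.5 err 0.18 [[639.49, -272.01, 0.05], [640.29, -272.36, 0.19]] r 696
at [ 162.9 -655.   231.3] jawdeg 104.0 q6 -0.29 t 1.8 grip 1.001 F [ 0.6  0.2 -0. ]
shift [ -6.87 -54.35  53.98] turn [14.  0.  0.] turn [-166.   -0.    0.]
```

>>> jog_arm(
  series="-3 -27 27 0 0 0 6;-3 -27 27 0 0 0 6;-3 -27 27 0 0 0 6;-3 -27 27 0 0 0 6;-3 -27 27 0 0 0 6;-3 -27 27 0 0 0 6;-3 -27 27 0 0 0 6;-3 -27 27 0 0 0 6",
)

```text
t: 2.6
ee_pos: [360.8, -325.5, 262.1]
ee_rot: [-2.066, 1.569, -0.25]
ft_force: [0.3, -0.4, -0.3]
grip_width: 0.706
```

```bash
python3 - <<'E'
from h import *
d=cam('wrist');cv2.imwrite('pics/w0.png',d['img'][:,:,::-1]);print(np.round(d['mount'],2).tolist(),d['fx'])
plan(447,240,260,np.radians(90))
E
```

```text
[[-0.0, -0.31, 0.95, -142.15], [0.0, -0.95, -0.31, 79.96], [1.0, -0.0, 0.0, -0.85], [0.0, 0.0, 0.0, 1.0]] 344.49102039204803
at [ 362.5 -323.7  262.6] jawdeg 104.1 q6 -1.0 t 2.65 grip 0.702 F [1.5 2.2 0.2]
shift [  0.27 -21.92  52.62] turn [14.1 -0.   0.2] turn [-165.9   -0.2   -0. ]
```

>>> jog_arm(
  series="0 -23 27.6 0 0 0 6;0 -23 27.6 0 0 0 6;0 -23 27.6 0 0 0 6;0 -23 27.6 0 0 0 6;0 -23 27.6 0 0 0 6;0 -23 27.6 0 0 0 6;0 -23 27.6 0 0 0 6;0 -23 27.6 0 0 0 6",
)

```text
t: 3.45
ee_pos: [518.1, -0.7, 261.1]
ee_rot: [-1.464, 1.57, 0.355]
ft_force: [-0.3, 0.1, -1.0]
grip_width: 0.707
```

```bash
python3 - <<'E'
from h import *
d=cam('wrist');cv2.imwrite('pics/w1.png',d['img'][:,:,::-1])
E=json.load(open('est.json'))
im=d['img'][:,:,::-1].copy()
for k in E:
    s=E[k]; z=GZ.get(k,62); p=proj(d,np.array([[s[0],s[1],z]]))[0]
    print(k,np.round(p),[np.round(e['location']).tolist() for e in tip_of('wrist',NM(k))])
    c=cv2.findContours((sil(d,k,s)>.5).astype(np.uint8),cv2.RETR_EXTERNAL,cv2.CHAIN_APPROX_NONE)[0]; cv2.drawContours(im,c,-1,(0,255,0),1)
cv2.imwrite('pics/w1o.png',im)
plan(447,240,260,np.radians(90))
E
```

```text
lid_large [526. 175.] [[526.0, 174.0]]
lid_square [353. 125.] [[352.0, 121.0]]
lid_oblong [176.  95.] [[178.0, 91.0]]
lid_small [-14.  53.] []
jar_oblong [481. 344.] [[483.0, 342.0]]
jar_small [338. 316.] [[240.0, 386.0], [335.0, 320.0]]
jar_square [162. 295.] [[160.0, 295.0]]
jar_large [-44. 253.] []
at [516.   -5.4 261.6] jawdeg 103.9 q6 -1.7 t 3.9 grip 0.709 F [ 0.6 -0.4  0.1]
shift [ 0.16  0.81 25.48] turn [13.9  0.   0. ] turn [-166.1   -0.     0. ]
```

View pics/w1o.png

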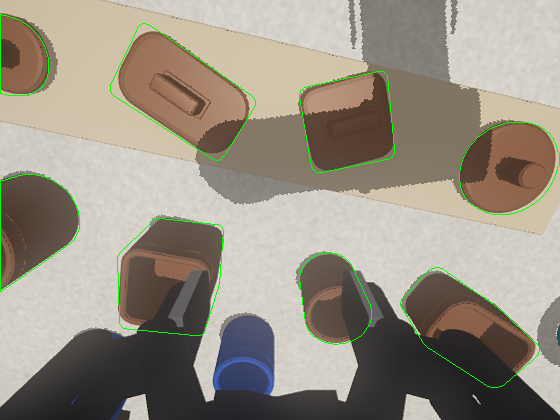

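The overlay on the wrist view agrees with the fits to a few pixels. The large lid is at (526,175) and the blue small jar at (245,370), which isn't one of my targets. I'll move over the large lid.

>>> jog_arm(
  series="0 0.8 25.3 0 0 0 6;0 0.8 25.3 0 0 0 6;0 0.8 25.3 0 0 0 6;0 0.8 25.3 0 0 0 6;3 0.8 25.3 0 0 0 6;7 0.8 25.3 0 0 0 6;12 0.8 25.3 0 0 0 6;12 0.8 25.3 0 0 0 6",
)

```text
t: 4.7
ee_pos: [444.1, 236.1, 136.0]
ee_rot: [2.054, 1.56, -2.416]
ft_force: [-0.1, 0.0, 0.1]
grip_width: 0.708
```

```bash
cat >> h.py <<'E'
def look(name,keys,upd=True,est='est.json'):
    """settled wrist view: refine estimates of keys"""
    camera('wrist');d=cam('wrist');cv2.imwrite(f'pics/{name}.png',d['img'][:,:,::-1]);E=json.load(open(est))
    for k in keys:
        s=E[k];m=sil(d,k,s)>.5
        r=[e for e in outline_of('wrist',NM(k)) if (e['pixels']&m).sum()>.5*m.sum()]
        t=[np.round(at_z(d,e['location'],GZ.get(k,62))[:2],1).tolist() for e in tip_of('wrist',NM(k))]
        if not r: print(k,'no outline; tip->',t);continue
        n,fv=fit(k,[(d,r[0]['pixels'])],s[:2],[s[2]]);print(k,'was',np.round(s,2),'now',np.round(n,2),'err',round(fv,2),'tip->',t)
    return d
E
python3 - <<'E'
from h import *
d=look('w2',['lid_large','lid_square'])
plan(447,240,43)
E
```

```text
lid_large was [4.4727e+02 2.4017e+02 3.0000e-02] now [4.4610e+02 2.3924e+02 1.8000e-01] err 0.04 tip-> [[445.9, 240.1]]
lid_square was [443.94  56.88   0.45] now [443.27  55.39   0.49] err 0.05 tip-> [[442.4, 55.6]]
at [448.9 239.7 143.9] jawdeg 103.9 q6 -2.21 t 5.0 grip 0.702 F [ 0.6 -0.2  1. ]
shift [10.09  0.21  0.05]
```

>>> jog_arm(
  series="4 0.3 0 0 0 0 6;8 0.3 0 0 0 0 6;10 0.3 0 0 0 0 6;10 0.3 0 0 0 0 6;10 0.3 0 0 0 0 1.5;10 0.3 0 0 0 0 1.5;10 0.3 0 0 0 0 1.5;10 0.3 0 0 0 0 1.5",
  force=50,
)

```text
t: 5.8
ee_pos: [445.7, 239.4, 43.4]
ee_rot: [-1.062, 1.567, 0.753]
ft_force: [0.1, 0.3, 5.1]
grip_width: 0.29
```

>>> jog_arm(
  series="0 0 0 0 0 0 1.5;-1 0 0 0 0 0 1.5;-3 0 0 0 0 0 1.5;-7 0 0 0 0 0 1.5;-12 0 0 0 0 0 1.5;-17 0 0 0 0 0 1.5;-20 0 0 0 0 0 1.5;-20 0 0 0 0 0 1.5",
)

```text
t: 6.6
ee_pos: [446.4, 239.8, 247.9]
ee_rot: [-1.053, 1.56, 0.763]
ft_force: [-0.0, 1.0, -1.9]
grip_width: 0.289
```

```bash
python3 - <<'E'
from h import *
d=cam('wrist');cv2.imwrite('pics/w3.png',d['img'][:,:,::-1])
plan(560,0,240); plan(640,-272,240)
E
```

```text
at [445.2 239.1 244.9] jawdeg 104.0 q6 -2.21 t 6.65 grip 0.286 F [-0.3 -0.2 -3.3]
shift [  0.41  -5.37 -25.97] 
at [445.2 239.1 244.9] jawdeg 104.0 q6 -2.21 t 6.65 grip 0.286 F [-0.3 -0.2 -3.3]
shift [  0.31  -6.57 -54.3 ]
```

View pics/w3.png

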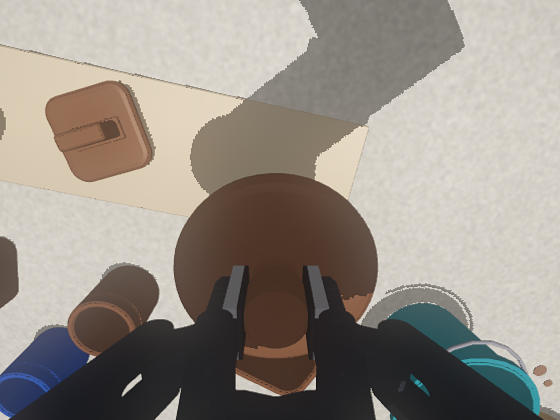

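The large lid is held upright; the disc is centred between the fingers at about (276,265). Now I'll carry it to the large jar.

>>> jog_arm(
  series="0 -0.3 -2 0 0 0 1.5;0 -0.7 -6 0 0 0 1.5;0 -1.2 -10.5 0 0 0 1.5;0 -1.8 -15 0 0 0 1.5;0 -2.4 -20 0 0 0 1.5;0 -3.0 -25 0 0 0 1.5;0 -3.6 -30 0 0 0 1.5;0 -4.2 -35 0 0 0 1.5",
)

```text
t: 7.45
ee_pos: [568.8, -91.8, 240.5]
ee_rot: [1.162, 1.569, 2.977]
ft_force: [1.1, 1.3, -2.0]
grip_width: 0.291
```

>>> jog_arm(
  series="0 -0.6 -5 0 0 0 1.5;0 -1.2 -10 0 0 0 1.5;0 -1.8 -14.5 0 0 0 1.5;0 -2.2 -18 0 0 0 1.5;0 -2.4 -19.3 0 0 0 1.5;0 -2.4 -19.3 0 0 0 1.5;0 -2.4 -19.3 0 0 0 1.5;0 -2.4 -19.3 0 0 0 1.5",
)

```text
t: 8.25
ee_pos: [638.8, -270.1, 241.3]
ee_rot: [0.528, 1.57, 2.343]
ft_force: [-0.3, -0.2, -2.1]
grip_width: 0.291
```

```bash
python3 - <<'E'
from h import *
d=look('w4',['jar_large','jar_square','lid_oblong','lid_small'])
s=json.load(open('est.json'))['jar_large']
im=d['img'][:,:,::-1].copy()
c=cv2.findContours((sil(d,'jar_large',s)>.5).astype(np.uint8),cv2.RETR_EXTERNAL,cv2.CHAIN_APPROX_NONE)[0]; cv2.drawContours(im,c,-1,(0,255,0),1)
cv2.imwrite('pics/w4o.png',im)
plan(640,-272,140)
E
```

```text
jar_large no outline; tip-> []
jar_square was [647.9  -85.57  -1.44] now [645.95 -87.12  -1.59] err 0.08 tip-> [[645.5, -90.9]]
lid_oblong was [ 4.5837e+02 -1.1233e+02 -3.4000e-01] now [ 4.5587e+02 -1.1376e+02 -3.8000e-01] err 0.06 tip-> [[455.7, -112.4]]
lid_small was [ 464.56 -284.56    0.  ] now [ 4.6182e+02 -2.8364e+02  1.1000e-01] err 0.02 tip-> []
at [ 639.2 -271.1  241.4] jawdeg 104.0 q6 -1.21 t 8.75 grip 0.288 F [ 0.  -0.4 -2.1]
shift [10.14 -0.06 -0.11]
```

View pics/w4o.png

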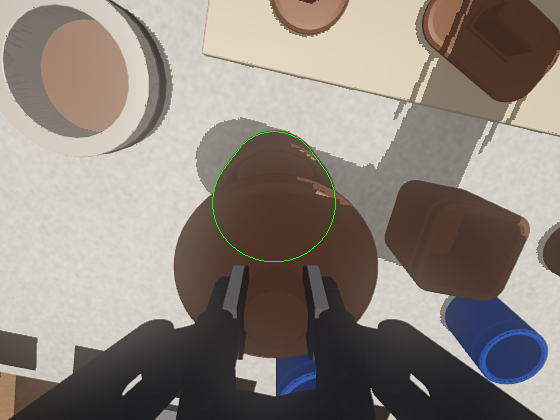

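>>> jog_arm(
  series="3 0.1 -0.1 0 0 0 1.5;6.5 0.1 -0.1 0 0 0 1.5;8.5 0.1 -0.1 0 0 0 1.5;9.5 0.1 -0.1 0 0 0 1.5;10 0.1 -0.1 0 0 0 1.5;10.5 0.1 -0.1 0 0 0 1.5;10.9 0.1 -0.1 0 0 0 1.5;10.9 0.1 -0.1 0 0 0 1.5",
)

```text
t: 9.55
ee_pos: [638.6, -272.5, 132.6]
ee_rot: [-1.902, 1.57, -0.088]
ft_force: [-0.3, -0.8, -1.8]
grip_width: 0.288
```

>>> jog_arm(
  series="0.1 0 0 0 0 0 1.5;0.2 0 0 0 0 0 1.5;0.2 0 0 0 0 0 1.5",
)

```text
t: 9.85
ee_pos: [638.5, -272.5, 130.5]
ee_rot: [-1.87, 1.571, -0.056]
ft_force: [0.1, -0.7, -2.5]
grip_width: 0.286
```

>>> jog_arm(
  series="0.1 0 0 0 0 0 1.5;0.15 0 0 0 0 0 1.5;0.2 0 0 0 0 0 1.5;0.2 0 0 0 0 0 1.5",
)

```text
t: 10.25
ee_pos: [638.5, -272.5, 128.6]
ee_rot: [-2.628, 1.571, -0.814]
ft_force: [-0.7, 0.1, 0.4]
grip_width: 0.289
```

>>> jog_arm(
  series="0.05 0 0 0 0 0 1.5;0.1 0 0 0 0 0 1.5;0.1 0 0 0 0 0 1.5",
)

```text
t: 10.55
ee_pos: [638.5, -272.6, 128.5]
ee_rot: [-2.393, 1.57, -0.579]
ft_force: [-3.0, 2.0, 6.1]
grip_width: 0.282
```

Contact came at z = 128.5, as expected for a seated lid. Releasing and backing off.

>>> jog_arm(
  series="0 0 0 0 0 0 3;0 0 0 0 0 0 6;0 0 0 0 0 0 6;0 0 0 0 0 0 6;-3 0 0 0 0 0 6;-7 0 0 0 0 0 6;-11 0 0 0 0 0 6;-11 0 0 0 0 0 6",
)

```text
t: 11.35
ee_pos: [641.2, -273.7, 244.5]
ee_rot: [-2.155, 1.56, -0.34]
ft_force: [0.9, -0.1, 0.2]
grip_width: 0.705
```

```bash
python3 - <<'E'
from h import *
d=look('w5',['lid_small','jar_square','lid_oblong'])
plan(462,-283.6,120)
E
```

```text
lid_small was [ 464.56 -284.56    0.  ] now [ 4.616e+02 -2.833e+02  2.100e-01] err 0.01 tip-> []
jar_square was [647.9  -85.57  -1.44] now [646.07 -86.62  -1.62] err 0.09 tip-> [[646.4, -86.8]]
lid_oblong was [ 4.5837e+02 -1.1233e+02 -3.4000e-01] now [ 4.5606e+02 -1.1297e+02 -3.7000e-01] err 0.06 tip-> [[456.2, -114.9]]
at [ 638.  -272.4  236. ] jawdeg 104.0 q6 -1.2 t 11.75 grip 0.699 F [ 0.8 -0.5 -0.2]
shift [11.64 17.33  3.15]
```

View pics/w5.png

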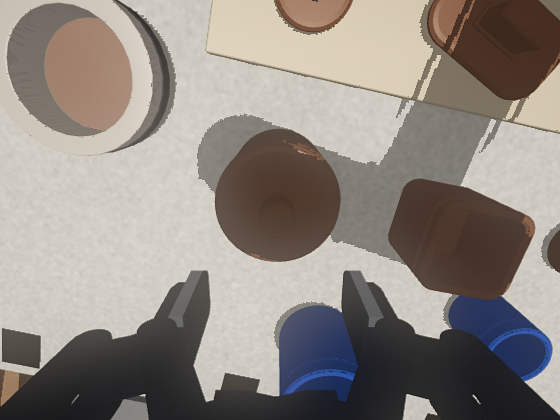

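The large lid sits flush and concentric on its jar at about (278,195). Next is the small lid.

>>> jog_arm(
  series="0 4 0.8 0 0 0 6;0 8.5 1.6 0 0 0 6;0 13 2.4 0 0 0 6;3 16.5 3.1 0 0 0 6;7 17.3 3.1 0 0 0 6;11 17.3 3.1 0 0 0 6;11 17.3 3.1 0 0 0 6;11 17.3 3.1 0 0 0 6",
)

```text
t: 12.55
ee_pos: [463.2, -284.4, 127.6]
ee_rot: [1.54, 1.569, -2.928]
ft_force: [0.1, -0.2, 0.4]
grip_width: 0.703
```

```bash
python3 - <<'E'
from h import *
d=look('w6',['lid_small','lid_oblong','jar_large'])
plan(461.5,-283.5,43)
E
```

```text
lid_small was [ 464.56 -284.56    0.  ] now [ 4.6224e+02 -2.8323e+02  4.0000e-02] err 0.06 tip-> [[460.0, -283.8]]
lid_oblong was [ 4.5837e+02 -1.1233e+02 -3.4000e-01] now [ 4.5777e+02 -1.1059e+02 -3.2000e-01] err 0.09 tip-> [[456.6, -113.6]]
jar_large was [ 6.4028e+02 -2.7182e+02  4.0000e-02] now [ 6.4102e+02 -2.7109e+02  1.7000e-01] err 0.65 tip-> []
at [ 463.6 -284.2  128.1] jawdeg 104.0 q6 -1.14 t 12.95 grip 0.703 F [-0.8  0.5  0.5]
shift [8.51 0.19 0.12]
```

>>> jog_arm(
  series="4 0.2 0.1 0 0 0 6;7 0.2 0.1 0 0 0 6;8.5 0.2 0.1 0 0 0 6;8.5 0.2 0.1 0 0 0 6;8.5 0.2 0.1 0 0 0 1.5;8.5 0.2 0.1 0 0 0 1.5;8.5 0.2 0.1 0 0 0 1.5;8.5 0.2 0.1 0 0 0 1.5",
)

```text
t: 13.75
ee_pos: [461.9, -283.9, 43.6]
ee_rot: [-2.085, 1.568, -0.27]
ft_force: [-1.6, 1.0, 6.2]
grip_width: 0.288
```

>>> jog_arm(
  series="0 0 0 0 0 0 1.5;-1 0 0 0 0 0 1.5;-3 0 0 0 0 0 1.5;-7 0 0 0 0 0 1.5;-12 0 0 0 0 0 1.5;-16 0 0 0 0 0 1.5;-18 0 0 0 0 0 1.5;-18 0 0 0 0 0 1.5",
)

```text
t: 14.55
ee_pos: [462.3, -284.2, 226.8]
ee_rot: [-2.098, 1.564, -0.283]
ft_force: [0.1, 0.5, -1.5]
grip_width: 0.287
```

```bash
python3 - <<'E'
from h import *
plan(550,-120,222); plan(635.5,97.5,222)
E
```

```text
at [ 462.3 -284.2  226.8] jawdeg 104.0 q6 -1.14 t 14.55 grip 0.287 F [ 0.1  0.5 -1.5]
shift [  0.51 -12.47  13.82] 
at [ 462.3 -284.2  226.8] jawdeg 104.0 q6 -1.14 t 14.55 grip 0.287 F [ 0.1  0.5 -1.5]
shift [  0.52 -26.02  32.86]
```

>>> jog_arm(
  series="0 -1.5 2 0 0 0 1.5;0 -4.3 5.5 0 0 0 1.5;0 -7.5 9.5 0 0 0 1.5;0 -10.7 13.5 0 0 0 1.5;0 -13.9 17.5 0 0 0 1.5;0 -17 21.5 0 0 0 1.5;0 -19 24 0 0 0 1.5;0 -19 24 0 0 0 1.5",
)

```text
t: 15.35
ee_pos: [588.2, -1.2, 221.0]
ee_rot: [1.297, 1.569, 3.115]
ft_force: [-1.2, 0.5, -1.9]
grip_width: 0.289
```

```bash
python3 - <<'E'
from h import *
d=look('w7',['jar_small','jar_square','lid_square','lid_oblong','jar_oblong'])
plan(635.5,97.5,180)
E
```

```text
jar_small was [ 6.3717e+02  9.8070e+01 -1.7000e-01] now [ 6.3751e+02  9.7540e+01 -1.3000e-01] err 0.4 tip-> [[749.4, 16.8], [638.9, 97.7]]
jar_square was [647.9  -85.57  -1.44] now [647.15 -86.07  -1.61] err 0.13 tip-> [[645.6, -87.4]]
lid_square was [443.94  56.88   0.45] now [441.65  56.32   0.5 ] err 0.06 tip-> [[642.6, 286.2], [443.6, 53.0]]
lid_oblong was [ 4.5837e+02 -1.1233e+02 -3.4000e-01] now [ 4.5642e+02 -1.1297e+02 -3.8000e-01] err 0.06 tip-> []
jar_oblong was [ 6.4174e+02  2.7484e+02 -3.6000e-01] now [ 6.4271e+02  2.8199e+02 -3.0000e-01] err 0.04 tip-> [[641.2, 275.6]]
at [587.3  -5.4 222.5] jawdeg 103.9 q6 -1.65 t 15.95 grip 0.288 F [-0.5  0.4 -0.7]
shift [ 4.25 -7.16  8.82]
```

View pics/w7.png

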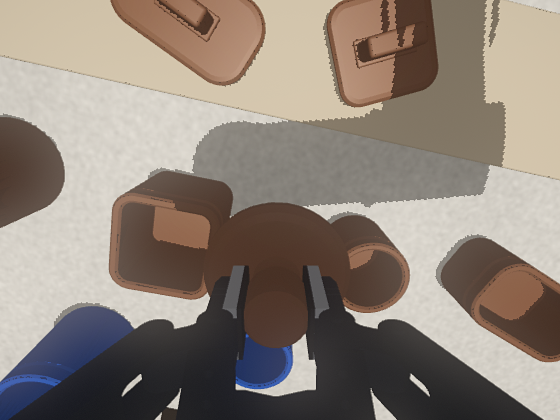

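>>> jog_arm(
  series="0 -2 2.4 0 0 0 1.5;0 -5 6 0 0 0 1.5;0 -7 8.5 0 0 0 1.5;0 -7.3 8.8 0 0 0 1.5;2.5 -7.3 8.8 0 0 0 1.5;6 -7.3 8.8 0 0 0 1.5;8.5 -7.3 8.8 0 0 0 1.5;8.5 -7.3 8.8 0 0 0 1.5",
)

```text
t: 16.75
ee_pos: [634.4, 96.9, 133.4]
ee_rot: [1.641, 1.564, -2.829]
ft_force: [-0.6, -0.1, -1.3]
grip_width: 0.294
```

```bash
python3 - <<'E'
from h import *
plan(637,97.5,101)
E
```

```text
at [634.4  96.9 133.4] jawdeg 103.9 q6 -1.78 t 16.75 grip 0.294 F [-0.6 -0.1 -1.3]
shift [ 3.23 -0.29 -0.01]
```

>>> jog_arm(
  series="1 0 0 0 0 0 1.5;2 0 0 0 0 0 1.5;2.6 0 0 0 0 0 1.5;3.1 0 0 0 0 0 1.5;3.5 0 0 0 0 0 1.5;3.6 0 0 0 0 0 1.5;3.7 0 0 0 0 0 1.5;3.7 0 0 0 0 0 1.5",
)

```text
t: 17.55
ee_pos: [637.1, 98.1, 100.4]
ee_rot: [-1.561, 1.571, 0.253]
ft_force: [-0.3, 0.4, -0.9]
grip_width: 0.288
```

>>> jog_arm(
  series="0.1 0 0 0 0 0 1.5;0.2 0 0 0 0 0 1.5;0.25 0 0 0 0 0 1.5;0.25 0 0 0 0 0 1.5",
)

```text
t: 17.95
ee_pos: [637.4, 98.2, 98.9]
ee_rot: [-1.768, 1.57, 0.047]
ft_force: [-1.8, -0.4, 4.9]
grip_width: 0.288
```

>>> jog_arm(
  series="0 0 0 0 0 0 3;0 0 0 0 0 0 6;0 0 0 0 0 0 6;0 0 0 0 0 0 6;-3 0 0 0 0 0 6;-7 0 0 0 0 0 6;-11 0 0 0 0 0 6;-11 0 0 0 0 0 6",
)

```text
t: 18.75
ee_pos: [640.1, 98.8, 214.5]
ee_rot: [-1.562, 1.561, 0.254]
ft_force: [0.1, 0.1, -0.6]
grip_width: 0.701
```

```bash
python3 - <<'E'
from h import *
d=look('w8',['jar_small','lid_square','jar_square','jar_oblong'])
plan(442.5,55.5,140,.49)
E
```

```text
jar_small no outline; tip-> [[751.1, 15.2]]
lid_square was [443.94  56.88   0.45] now [440.23  61.59   0.48] err 0.09 tip-> []
jar_square was [647.9  -85.57  -1.44] now [646.58 -88.73  -1.49] err 0.03 tip-> [[646.1, -90.2]]
jar_oblong was [ 6.4174e+02  2.7484e+02 -3.6000e-01] now [ 6.4249e+02  2.7675e+02 -3.1000e-01] err 0.08 tip-> [[643.5, 276.9]]
at [636.8  98.  207. ] jawdeg 104.0 q6 -1.78 t 19.25 grip 0.702 F [ 0.1 -0.4  0.5]
shift [ 6.73 19.87  0.57] turn [75.9 -0.1 -0.1] turn [-1.041e+02  1.000e-01 -1.000e-01]
```

View pics/w8.png

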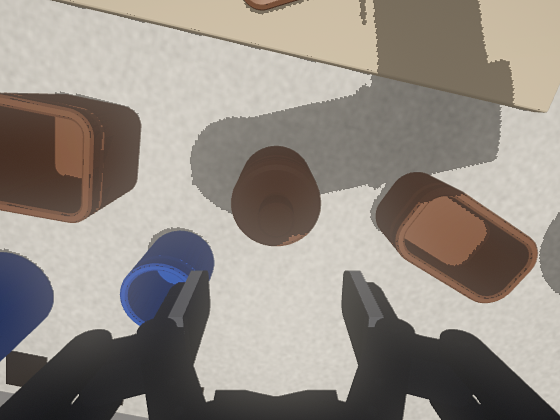

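The small lid is seated squarely on its jar at (276,195). For the square lid I'll turn −104°, which keeps joint 6 in range.

>>> jog_arm(
  series="0 3 0.1 -8 0 0 6;0 6 0.2 -16 0 0 6;0 9 0.2 -24 0 0 6;0 12 0.3 -32 0 0 6;0 15 0.4 -40 0 0 6;0 18 0.5 -48 0 0 6;0 19.9 0.6 -56 0 0 6;0 19.9 0.6 -62 0 0 6",
)

```text
t: 20.05
ee_pos: [440.2, 55.2, 208.1]
ee_rot: [-1.683, 1.57, 1.219]
ft_force: [0.6, 0.5, 0.1]
grip_width: 0.702
```

>>> jog_arm(
  series="1 0 0 -8 0 0 6;2 0 0 -16 0 0 6;3 0 0 -24 0 0 6;4 0 0 -32 0 0 6;5 0 0 -40 0 0 6;6 0 0 -42 0 0 6;6 0 0 -42 0 0 6;6 0 0 -42 0 0 6",
)

```text
t: 20.85
ee_pos: [442.4, 55.8, 147.9]
ee_rot: [0.474, 1.57, -2.18]
ft_force: [-0.0, 0.0, -0.1]
grip_width: 0.705
```

```bash
python3 - <<'E'
from h import *
d=look('w9',['lid_square','lid_oblong'])
s=[442.5,55.5,.49]
im=d['img'][:,:,::-1].copy()
c=cv2.findContours((sil(d,'lid_square',s)>.5).astype(np.uint8),cv2.RETR_EXTERNAL,cv2.CHAIN_APPROX_NONE)[0]; cv2.drawContours(im,c,-1,(0,255,0),1)
cv2.imwrite('pics/w9o.png',im)
plan(442.5,55.5,43,.49)
E
```

```text
lid_square was [443.94  56.88   0.45] now [442.64  56.76   0.51] err 0.08 tip-> [[443.2, 59.4]]
lid_oblong was [ 4.5837e+02 -1.1233e+02 -3.4000e-01] now [ 4.5763e+02 -1.1346e+02 -3.9000e-01] err 0.06 tip-> []
at [442.6  56.  148.2] jawdeg -152.1 q6 -0.08 t 21.15 grip 0.7 F [-0.5  0.1 -0.9]
shift [10.52  0.04  0.04] turn [1.799e+02 0.000e+00 1.000e-01] turn [-0.1 -0.   0. ]
```

View pics/w9o.png

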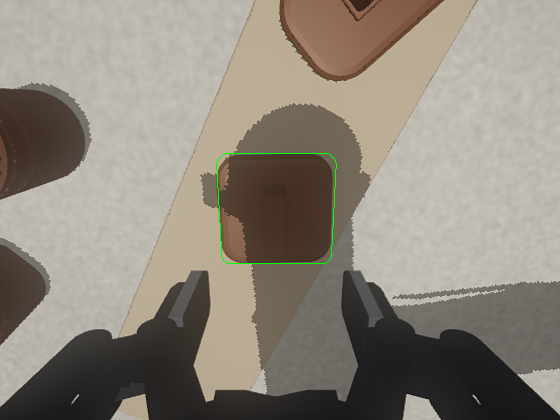

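The overlay matches the square lid, and its bar at (274,215) runs perpendicular to the jaw axis. Grasping.

>>> jog_arm(
  series="4 0 0.05 -0.5 0 0 6;8 0 0.05 -0.5 0 0 6;10.5 0 0.05 -0.5 0 0 6;10.5 0 0.05 -0.5 0 0 6;10.5 0 0.05 -0.5 0 0 0.8;10.5 0 0.05 -0.5 0 0 0.8;10.5 0 0.05 -0.5 0 0 0.8;10.5 0 0.05 -0.5 0 0 0.8",
)

```text
t: 21.95
ee_pos: [443.1, 56.2, 44.3]
ee_rot: [3.122, 1.568, 0.478]
ft_force: [-0.3, 0.2, 7.4]
grip_width: 0.182
```

>>> jog_arm(
  series="0 0 0 0 0 0 0.8;-1 0 0 0 0 0 0.8;-3 0 0 0 0 0 0.8;-7 0 0 0 0 0 0.8;-12 0 0 0 0 0 0.8;-16 0 0 0 0 0 0.8;-18 0 0 0 0 0 0.8;-18 0 0 0 0 0 0.8",
)

```text
t: 22.75
ee_pos: [443.2, 56.2, 226.9]
ee_rot: [3.138, 1.564, 0.494]
ft_force: [0.4, 0.5, -2.5]
grip_width: 0.175
```

```bash
python3 - <<'E'
from h import *
plan(520,-10,222,.08);plan(646.3,-87.3,222,.08)
E
```

```text
at [443.2  56.2 226.9] jawdeg -151.5 q6 -0.07 t 22.75 grip 0.175 F [ 0.4  0.5 -2.5]
shift [ 0.52  9.48 -3.58] turn [-1.561e+02 -1.000e-01 -6.000e-01] turn [23.9 -0.4  0.1] 
at [443.2  56.2 226.9] jawdeg -151.5 q6 -0.07 t 22.75 grip 0.175 F [ 0.4  0.5 -2.5]
shift [  0.57  22.3  -11.  ] turn [-1.561e+02 -1.000e-01 -6.000e-01] turn [23.9 -0.4  0.1]
```

>>> jog_arm(
  series="0 1 -0.4 6 0 0 0.8;0 3.5 -1.5 13 0 0 0.8;0 6.5 -3 20 0 0 0.8;0 9.5 -4.2 24 0 0 0.8;0 11 -5 24 0 0 0.8;0 11 -5 24 0 0 0.8;0 11 -5 24 0 0 0.8;0 11 -5 24 0 0 0.8",
)

```text
t: 23.55
ee_pos: [537.5, -16.9, 222.6]
ee_rot: [-0.228, 1.57, 2.993]
ft_force: [-0.5, 0.2, -2.0]
grip_width: 0.178
```

```bash
python3 - <<'E'
from h import *
d=look('w10',['jar_square','lid_oblong'])
im=d['img'][:,:,::-1].copy()
for k,s,col in (('jar_square',[646.3,-87.3,-.035],(0,255,0)),('jar_square',[646.3,-87.3,.1],(0,0,255))):
    a=s[2];R=np.array([[np.cos(a),-np.sin(a),0],[np.sin(a),np.cos(a),0],[0,0,1]])
    for w in (88,72):
        u=proj(d,rect(w,w,100,10)@R.T+[s[0],s[1],0]).astype(np.float32); cv2.polylines(im,[np.round(cv2.convexHull(u)).astype(np.int32)],True,col,1)
cv2.imwrite('pics/w10o.png',cv2.resize(im,(784,588)))
plan(646.3,-87.3,222,0)
E
```

```text
jar_square no outline; tip-> [[646.7, -86.6]]
lid_oblong was [ 4.5837e+02 -1.1233e+02 -3.4000e-01] now [ 4.5834e+02 -1.1120e+02 -3.7000e-01] err 0.08 tip-> [[459.3, -115.7], [531.2, 96.5]]
at [538.1 -16.8 223.1] jawdeg -175.5 q6 -0.25 t 23.85 grip 0.175 F [ 1.   0.2 -2.3]
shift [  0.11   7.88 -10.23] turn [-175.5   -0.    -0. ] turn [ 4.5 -0.   0. ]
```

View pics/w10o.png

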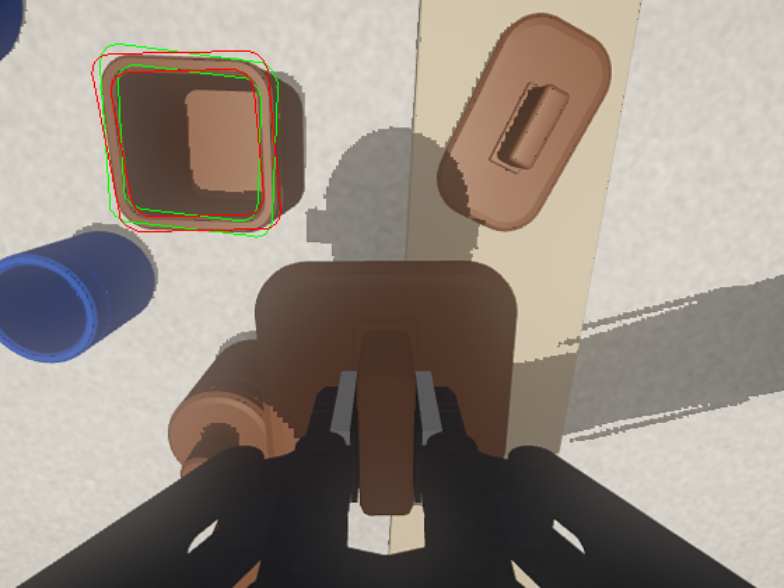

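The jar mouth is centred at about (188,143) in this upscaled view; its yaw lies between the two overlays. I'll fit it to a colour mask, with the corner radius as a free choice.

```bash
cat >> h.py <<'E'
def cmask(d,xy,z,est):
    """brown blob (by saturation) at a world spot"""
    m=(cv2.cvtColor(d['img'],cv2.COLOR_RGB2HSV)[:,:,1]>95).astype(np.uint8)
    m=cv2.morphologyEx(m,cv2.MORPH_CLOSE,np.ones((5,5)));n,l,st,_=cv2.connectedComponentsWithStats(m)
    u=np.round(proj(d,np.array([[*xy,z]]))[0]).astype(int); return l==l[u[1],u[0]]
E
python3 - <<'E'
from h import *
d=cam('wrist')
m=cmask(d,(646.3,-87.3),20,None)
b=sil(d,'jar_square',[646.3,-87.3,0])>.5
print(m.sum(),b.sum(),(m&b).sum())
for r in (8,12,16):
    M['jar_square']=[ext(lambda z:rect(88,88,z,r),0,100)]
    for y in (-.1,.1):
        n,f=fit('jar_square',[(d,m)],(646,-87),[y]);print(r,np.round(n,3),round(f,3))
E
```

```text
8736 17475 8708
8 [ 6.44764e+02 -8.52000e+01  4.20000e-02] 0.978
8 [ 6.44945e+02 -8.55050e+01  2.50000e-02] 0.977
12 [ 6.44344e+02 -8.52110e+01  4.80000e-02] 0.952
12 [ 6.4428e+02 -8.5135e+01  5.0000e-02] 0.953
16 [ 6.44561e+02 -8.54780e+01  4.30000e-02] 0.923
16 [ 6.44915e+02 -8.52850e+01  2.60000e-02] 0.921
```

```bash
python3 - <<'E'
from h import *
d=cam('wrist')
b=sil(d,'jar_square',[646.3,-87.3,0])>.5
hsv=cv2.cvtColor(d['img'],cv2.COLOR_RGB2HSV); print(np.median(hsv[b],0), hsv[:,:,1][cv2.dilate(b.astype(np.uint8),np.ones((31,31)))-b>0].mean())
near=cv2.dilate(b.astype(np.uint8),np.ones((25,25)))
for th in (60,75,90):
    m=((hsv[:,:,1]>th)&(near>0)).astype(np.uint8); m=cv2.morphologyEx(m,cv2.MORPH_OPEN,np.ones((3,3)))
    n,l,st,_=cv2.connectedComponentsWithStats(m);m=(l==1+st[1:,4].argmax()).astype(np.uint8)
    h=np.zeros_like(m);cv2.fillConvexPoly(h,cv2.convexHull(cv2.findNonZero(m)),1)
    for r in (8,12,16):
        M['jar_square']=[ext(lambda z:rect(88,88,z,r),0,100)]
        x,f=fit('jar_square',[(d,h)],(646,-87),[0.03]);print(th,h.sum(),b.sum(),r,np.round(x,3),round(f,3))
E
```

```text
[ 11.  93. 124.] 18.51978835978836
60 16145 17465 8 [ 6.45017e+02 -8.59220e+01  2.90000e-02] 0.074
60 16145 17465 12 [ 6.45025e+02 -8.56920e+01  6.60000e-02] 0.06
60 16145 17465 16 [ 6.45552e+02 -8.56160e+01  7.40000e-02] 0.043
75 15885 17465 8 [ 6.4507e+02 -8.5637e+01  3.1000e-02] 0.09
75 15885 17465 12 [ 6.45109e+02 -8.55580e+01  3.40000e-02] 0.076
75 15885 17465 16 [ 6.45152e+02 -8.55420e+01  5.30000e-02] 0.06
90 14189 17465 8 [ 6.45091e+02 -8.53820e+01  3.50000e-02] 0.219
90 14189 17465 12 [ 6.45004e+02 -8.54920e+01  2.90000e-02] 0.202
90 14189 17465 16 [ 6.45083e+02 -8.54040e+01  3.50000e-02] 0.183
```

```bash
cat >> h.py <<'E'
def faces(d,k,s,w,h,z,th=65):
    """directions of the rim's outer edges from the colour silhouette laid on the plane z"""
    b=sil(d,k,s)>.5;near=cv2.dilate(b.astype(np.uint8),np.ones((25,25)))
    m=((cv2.cvtColor(d['img'],cv2.COLOR_RGB2HSV)[:,:,1]>th)&(near>0)).astype(np.uint8); m=cv2.morphologyEx(m,cv2.MORPH_OPEN,np.ones((3,3)))
    n,l,st,_=cv2.connectedComponentsWithStats(m);m=(l==1+st[1:,4].argmax()).astype(np.uint8)
    c=max(cv2.findContours(m,cv2.RETR_EXTERNAL,cv2.CHAIN_APPROX_NONE)[0],key=len)[:,0]
    P=np.array([at_z(d,u,z)[:2] for u in c])-s[:2];a=s[2];L=P@np.array([[np.cos(a),-np.sin(a)],[np.sin(a),np.cos(a)]])
    for ax,half,oth in ((0,w/2,h/2),(1,h/2,w/2)):
        for sg in (1,-1):
            q=L[(abs(L[:,ax]*sg-half)<7)&(abs(L[:,1-ax])<oth-18)]
            if len(q)<15: print('xy'[ax],sg,'few',len(q));continue
            v=cv2.fitLine(q.astype(np.float32),cv2.DIST_HUBER,0,.01,.01).ravel();g=np.degrees(np.arctan2(v[1],v[0]));g=(g+45)%90-45
            print('xy'[ax],sg,'n',len(q),'edge at',round(float(q[:,ax].mean()),1),'should',sg*half,'yaw deg',round(np.degrees(a)+g,1))
E
python3 - <<'E'
from h import *
d=cam('wrist'); faces(d,'jar_square',[645.2,-86,.05],88,88,100)
d=cam('top'); faces(d,'jar_square',[645.2,-86,.05],88,88,100)
plan(645.2,-86,222,.055)
E
```

```text
x 1 n 74 edge at 43.3 should 44.0 yaw deg 2.6
x -1 few 0
y 1 n 68 edge at 42.8 should 44.0 yaw deg 3.1
y -1 n 75 edge at -43.4 should -44.0 yaw deg 2.8
x 1 few 2
x -1 few 4
y 1 few 0
y -1 n 16 edge at -41.3 should -44.0 yaw deg 4.5
at [538.3 -17.1 222.9] jawdeg -175.5 q6 -0.25 t 24.05 grip 0.176 F [-0.6  0.4 -2.8]
shift [  0.09   7.71 -10.12] turn [-178.7   -0.    -0. ] turn [ 1.3 -0.   0. ]
```

>>> jog_arm(
  series="0 1.5 -2 1.7 0 0 0.8;0 4 -5.3 1.7 0 0 0.8;0 6.6 -8.7 1.7 0 0 0.8;0 7.7 -10.1 1.7 0 0 0.8;2 7.7 -10.1 1.7 0 0 0.8;6 7.7 -10.1 1.7 0 0 0.8;9 7.7 -10.1 1.7 0 0 0.8;9 7.7 -10.1 1.7 0 0 0.8",
)

```text
t: 24.85
ee_pos: [641.8, -86.3, 127.8]
ee_rot: [-0.027, 1.562, -3.121]
ft_force: [-0.4, -0.4, -2.2]
grip_width: 0.18
```

>>> jog_arm(
  series="0 0 0 0 0 0 0.8;0.4 0 0 0 0 0 0.8;0.8 0 0 0 0 0 0.8;1.1 0 0 0 0 0 0.8;1.4 0 0 0 0 0 0.8;1.5 0 0 0 0 0 0.8;1.6 0 0 0 0 0 0.8;1.6 0 0 0 0 0 0.8",
)

```text
t: 25.65
ee_pos: [645.0, -86.1, 116.7]
ee_rot: [0.067, 1.571, -3.026]
ft_force: [0.4, -0.8, -1.4]
grip_width: 0.177
```

>>> jog_arm(
  series="0.1 0 0 0 0 0 0.8;0.15 0 0 0 0 0 0.8;0.2 0 0 0 0 0 0.8;0.2 0 0 0 0 0 0.8",
)

```text
t: 26.05
ee_pos: [645.0, -86.1, 114.7]
ee_rot: [0.004, 1.571, -3.089]
ft_force: [0.2, 0.2, -2.6]
grip_width: 0.179
```

>>> jog_arm(
  series="0.05 0 0 0 0 0 0.8;0.1 0 0 0 0 0 0.8;0.1 0 0 0 0 0 0.8",
)

```text
t: 26.35
ee_pos: [645.1, -86.1, 114.4]
ee_rot: [2.885, 1.57, -0.208]
ft_force: [-2.0, -0.2, 3.4]
grip_width: 0.176
```

>>> jog_arm(
  series="0 0 0 0 0 0 3;0 0 0 0 0 0 6;0 0 0 0 0 0 6;0 0 0 0 0 0 6;-3 0 0 0 0 0 6;-7 0 0 0 0 0 6;-11 0 0 0 0 0 6;-11 0 0 0 0 0 6",
)

```text
t: 27.15
ee_pos: [648.2, -86.4, 230.6]
ee_rot: [3.053, 1.56, -0.039]
ft_force: [-0.2, 0.0, -1.1]
grip_width: 0.702
```

```bash
python3 - <<'E'
from h import *
d=look('w11',['lid_oblong','jar_square'])
plan(457.5,-112.5,140,-.38)
E
```

```text
lid_oblong was [ 4.5837e+02 -1.1233e+02 -3.4000e-01] now [ 4.5934e+02 -1.1161e+02 -3.7000e-01] err 0.14 tip-> [[460.6, -115.4]]
jar_square no outline; tip-> []
at [644.4 -86.1 222.3] jawdeg -177.2 q6 -0.12 t 27.45 grip 0.707 F [ 1.3 -0.1  0.1]
shift [ 8.28  1.74 18.77] turn [-155.5    0.     0.2] turn [24.5  0.1 -0. ]
```

View pics/w11.png

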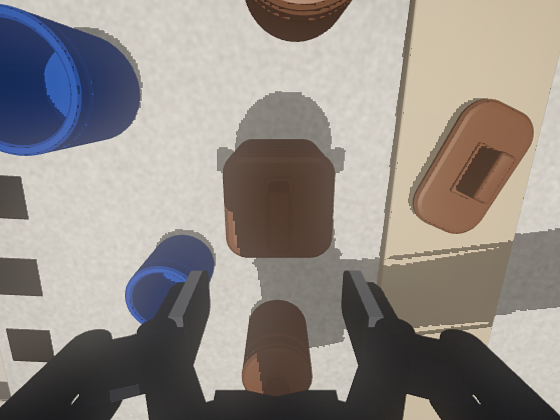

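The square lid is seated and in line with its jar at (278,200). Now the oblong lid.

>>> jog_arm(
  series="0 0.4 4 6 0 0 6;0 0.8 8.5 13 0 0 6;0 1.2 13 20 0 0 6;2 1.6 17 24.5 0 0 6;5 1.7 18.8 24.5 0 0 6;8 1.7 18.8 24.5 0 0 6;8 1.7 18.8 24.5 0 0 6;8 1.7 18.8 24.5 0 0 6",
)

```text
t: 28.25
ee_pos: [458.3, -112.3, 143.9]
ee_rot: [0.876, 1.569, -2.645]
ft_force: [0.5, 0.4, 0.1]
grip_width: 0.7
```

```bash
python3 - <<'E'
from h import *
d=look('w12',['lid_oblong'])
faces(d,'lid_oblong',[457.5,-112.5,-.38],76,130,38)
plan(457.5,-112.5,44,-.38)
E
```

```text
lid_oblong was [ 4.5837e+02 -1.1233e+02 -3.4000e-01] now [ 4.5728e+02 -1.1189e+02 -3.8000e-01] err 0.11 tip-> [[456.2, -114.5]]
x 1 n 118 edge at 37.2 should 38.0 yaw deg -20.6
x -1 n 119 edge at -37.1 should -38.0 yaw deg -20.7
y 1 n 49 edge at 63.1 should 65.0 yaw deg -21.7
y -1 n 57 edge at -64.6 should -65.0 yaw deg -21.7
at [ 459.3 -112.1  144.9] jawdeg 158.3 q6 -0.56 t 28.45 grip 0.705 F [-0.6 -0.6  0.1]
shift [10.09  0.11  0.16] turn [-1.799e+02 -1.000e-01 -1.000e-01] turn [ 0.1 -0.1  0. ]
```

>>> jog_arm(
  series="4 0.2 0.15 -0.7 0 0 6;8 0.2 0.15 -0.7 0 0 6;10.1 0.2 0.15 -0.7 0 0 6;10.1 0.2 0.15 -0.7 0 0 6;10.1 0.2 0.15 -0.7 0 0 0.8;10.1 0.2 0.15 -0.7 0 0 0.8;10.1 0.2 0.15 -0.7 0 0 0.8;10.1 0.2 0.15 -0.7 0 0 0.8",
)

```text
t: 29.25
ee_pos: [457.2, -113.3, 44.3]
ee_rot: [-2.681, 1.568, 0.094]
ft_force: [-2.1, 0.8, 8.4]
grip_width: 0.18
```

>>> jog_arm(
  series="0 0 0 0 0 0 0.8;-1 0 0 0 0 0 0.8;-3 0 0 0 0 0 0.8;-7 0 0 0 0 0 0.8;-12 0 0 0 0 0 0.8;-16 0 0 0 0 0 0.8;-18 0 0 0 0 0 0.8;-18 0 0 0 0 0 0.8",
)

```text
t: 30.05
ee_pos: [457.4, -113.5, 227.0]
ee_rot: [-2.682, 1.564, 0.093]
ft_force: [0.5, -0.9, -2.7]
grip_width: 0.176
```

```bash
python3 - <<'E'
from h import *
plan(560,60,222);plan(555,140,222)
E
```

```text
at [ 457.4 -113.5  227. ] jawdeg 159.0 q6 -0.54 t 30.05 grip 0.176 F [ 0.5 -0.9 -2.7]
shift [  0.58 -19.87  -3.36] 
at [ 457.4 -113.5  227. ] jawdeg 159.0 q6 -0.54 t 30.05 grip 0.176 F [ 0.5 -0.9 -2.7]
shift [ 5.800e-01 -2.716e+01 -2.000e-02]
```

>>> jog_arm(
  series="0 -2 0.4 0 0 0 0.8;0 -6 1.3 0 0 0 0.8;0 -10.7 2.3 0 0 0 0.8;0 -15.5 3.3 0 0 0 0.8;0 -20.3 4.3 0 0 0 0.8;0 -25 5.3 0 0 0 0.8;0 -29.8 6.3 0 0 0 0.8;0 -34.5 7.3 0 0 0 0.8",
)

```text
t: 30.85
ee_pos: [510.7, 236.4, 222.0]
ee_rot: [0.831, 1.569, -2.677]
ft_force: [2.0, -0.5, -2.4]
grip_width: 0.179
```

>>> jog_arm(
  series="0 -4 0.8 0 0 0 0.8;0 -6.5 1.3 0 0 0 0.8;0 -7.4 1.5 0 0 0 0.8;0 -7.4 1.5 0 0 0 0.8;0 -7.4 1.5 0 0 0 0.8;0 -7.4 1.5 0 0 0 0.8",
)

```text
t: 31.45
ee_pos: [523.9, 307.9, 222.9]
ee_rot: [0.918, 1.57, -2.591]
ft_force: [-0.5, -0.4, -2.1]
grip_width: 0.179
```

```bash
python3 - <<'E'
from h import *
d=look('w13',['jar_oblong'])
faces(d,'jar_oblong',[642,275.5,-.34],76,130,72)
im=d['img'][:,:,::-1].copy();a=-.34;R=np.array([[np.cos(a),-np.sin(a),0],[np.sin(a),np.cos(a),0],[0,0,1]])
for w,h in ((76,130),(60,114)):
    u=proj(d,rect(w,h,72,15)@R.T+[642,275.5,0]).astype(np.float32); cv2.polylines(im,[np.round(cv2.convexHull(u)).astype(np.int32)],True,(0,255,0),1)
cv2.imwrite('pics/w13o.png',im)
plan(642,275.5,222,-.34)
E
```

```text
jar_oblong was [ 6.4174e+02  2.7484e+02 -3.6000e-01] now [ 6.4293e+02  2.7710e+02 -3.7000e-01] err 0.12 tip-> [[644.5, 276.6]]
x 1 n 100 edge at 35.7 should 38.0 yaw deg -17.9
x -1 few 12
y 1 n 42 edge at 63.2 should 65.0 yaw deg -21.1
y -1 n 48 edge at -65.0 should -65.0 yaw deg -13.5
at [524.3 308.4 223.2] jawdeg 158.9 q6 -1.22 t 31.65 grip 0.178 F [ 0.2  0.8 -2. ]
shift [  0.12  -1.16 -12.17] turn [1.784e+02 1.000e-01 0.000e+00] turn [-1.6 -0.   0. ]
```

View pics/w13o.png

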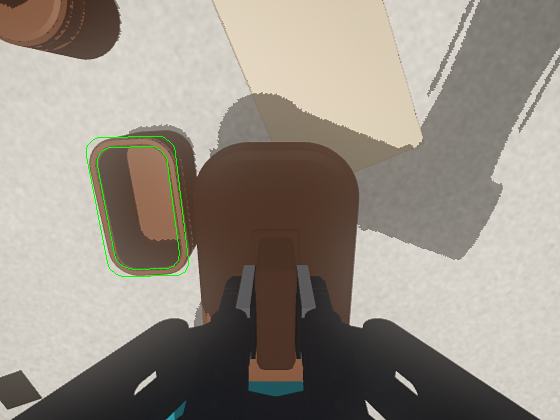

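The oblong jar overlay fits; the mouth is centred at about (140,207). The long-edge yaw is about −18°. Placing the lid.

>>> jog_arm(
  series="0 -0.3 -3 -1 0 0 0.8;0 -0.7 -7 -2 0 0 0.8;0 -1 -11 -2.5 0 0 0.8;0 -1.1 -12.1 -2.5 0 0 0.8;3 -1.1 -12.1 -2.5 0 0 0.8;7 -1.1 -12.1 -2.5 0 0 0.8;11 -1.1 -12.1 -2.5 0 0 0.8;11.5 -1.1 -12.1 -2.5 0 0 0.8",
)

```text
t: 32.45
ee_pos: [637.8, 273.9, 102.2]
ee_rot: [0.839, 1.561, -2.627]
ft_force: [-1.1, -0.4, -2.0]
grip_width: 0.179
```

>>> jog_arm(
  series="0 0 0 0 0 0 0.8;0.5 0 0 0 0 0 0.8;0.9 0 0 0 0 0 0.8;1.2 0 0 0 0 0 0.8;1.5 0 0 0 0 0 0.8;1.7 0 0 0 0 0 0.8;1.9 0 0 0 0 0 0.8;1.9 0 0 0 0 0 0.8",
)

```text
t: 33.25
ee_pos: [640.9, 276.0, 88.5]
ee_rot: [0.936, 1.57, -2.529]
ft_force: [0.2, 0.0, -2.3]
grip_width: 0.18
```

>>> jog_arm(
  series="0.1 0 0 0 0 0 0.8;0.2 0 0 0 0 0 0.8;0.2 0 0 0 0 0 0.8",
)

```text
t: 33.55
ee_pos: [641.0, 276.0, 86.7]
ee_rot: [0.875, 1.571, -2.59]
ft_force: [0.3, -0.7, -2.2]
grip_width: 0.178
```

>>> jog_arm(
  series="0.05 0 0 0 0 0 0.8;0.1 0 0 0 0 0 0.8;0.1 0 0 0 0 0 0.8",
)

```text
t: 33.85
ee_pos: [641.2, 276.0, 86.5]
ee_rot: [-2.579, 1.57, 0.239]
ft_force: [-2.3, -0.8, 3.7]
grip_width: 0.182
```

Seated contact at 86.5, where I expected 86.4. Release and retreat.

>>> jog_arm(
  series="0 0 0 0 0 0 3;0 0 0 0 0 0 6;0 0 0 0 0 0 6;0 0 0 0 0 0 6;-3 0 0 0 0 0 6;-7 0 0 0 0 0 6;-11 0 0 0 0 0 6;-13 0 0 0 0 0 6",
)

```text
t: 34.65
ee_pos: [642.4, 276.6, 220.2]
ee_rot: [-2.351, 1.566, 0.467]
ft_force: [0.2, 0.7, -0.5]
grip_width: 0.703
```

>>> jog_arm(
  series="-3 0 3 0 0 0 6;-4 0 7 0 0 0 6;-4 0 12 0 0 0 6;-4 0 17 0 0 0 6;-4 0 20 0 0 0 6;-4 0 20 0 0 0 6;-4 0 20 0 0 0 6;-4 0 20 0 0 0 6",
)

```text
t: 35.45
ee_pos: [452.0, 339.6, 255.8]
ee_rot: [-2.691, 1.571, 0.127]
ft_force: [0.1, -0.4, -0.7]
grip_width: 0.701
```

```bash
python3 - <<'E'
from h import *
d=cam('wrist');a=d['img'];t=camera('top')['img'];s=camera('side')['img']
cv2.imwrite('pics/end_w.png',a[:,:,::-1])
cv2.imwrite('pics/end_ts.png',np.hstack([cv2.resize(t[130:300,150:450],(0,0),fx=1.3,fy=1.3,interpolation=cv2.INTER_CUBIC)[:221],cv2.resize(s[120:420,180:390],(0,0),fx=221/300*1.0,fy=221/300)])[:,:,::-1])
print(get_obs()['t'],get_obs()['ft_force'])
E
```

```text
35.6 [-0.61709206 -0.00411638 -0.62394263]
```

View pics/end_w.png

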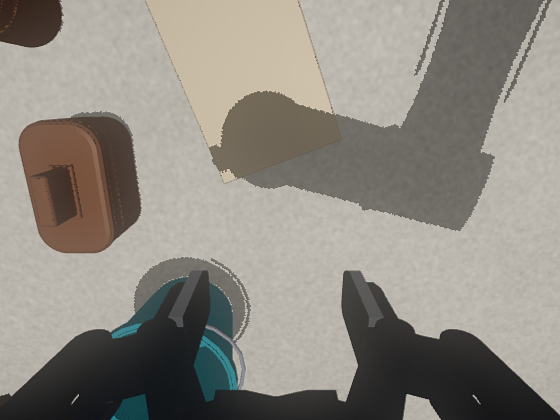

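View pics/end_ts.png

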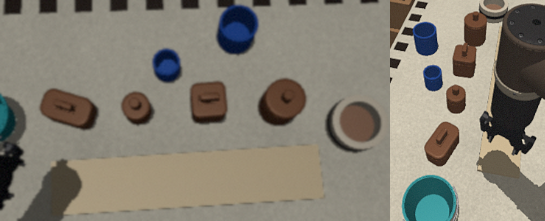

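All four lids sit flush and aligned: oblong (68,107), small (136,107), square (209,102) and large (282,101) in the left crop. The board is empty, the pail and mould are in place, and the arm is clear.

```bash
python3 -c "
from station import *
print(hand_in(), get_obs()['t'])"
```

```text
the job is handed in; nothing more can be done
the job is handed in; nothing more can be done
```

All four lids are on their jars, placed in the order large round, small round, square, oblong, and the job was handed in at about 35.6 s of the 99 s allowed.

- **Seating:** I lowered each lid until it made light contact, with a force rise of about 6–8 N, before letting go. Contact came within about 0.5 mm of the expected seated height: tool tip at 128.5, 98.9, 114.4 and 86.5 mm.
- **Final pictures:** The top, side and wrist views show all four lids flush and in line. The ware board is empty and the arm is clear. The jars, pail, mould and blue look-alikes look to be where they started. I judged this by eye and did not measure it.
- **Checks that disagreed:** The jar yaw readings did not agree.
  - **Square jar:** the networks' outline fits ranged from about −3° to +8°, so I used 2.8° from straight-line fits to its rim.
  - **Oblong jar:** edge fits ranged from −13° to −21°, so I used about −18.5°, mainly from its long edge.

  Both lids went in without any side contact. I did not re-measure the final yaw numerically.

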